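# Seat the control module, fit the D-bore knob and hold it pressed

## Robot

A 6-joint arm with a two-finger parallel gripper is mounted at the origin on a cart in front of the work surface, level with it; the furniture and walls round the work are solid. World frame = base frame: x ahead of the robot, y to its left, z up, the work surface at z = 0. Lengths are in m, angles in rad, forces in N, time in s.
With the tool pointing down it reaches from about 0.3 to 0.875 m from the base axis. Payload 4.2 kg.
Tool frame: the origin (TCP) lies on the centre line of the jaws, within the pads' length; the fingertips stand 19 mm ahead of it and the grasp point (between the pads) is the TCP (env.tip_reach is the distance from the TCP to the fingertips, in m); z points along the fingers, y is the line along which they close (so a half turn about z gives the same grasp; the last joint's range is limited). The gripper opens to 85 mm and grips with 20 to 120 N. Pads are 22 mm wide; open, the fingers measure 114 mm over their backs; the gripper's body (76 mm by 85 mm) begins 54 mm behind the grasp point. The pads swing forward as they close: fully open they stand 13 mm farther back than shut.
Start: joints at [1.287, 0.32, 1.565, -0, 1.257, -0.02], TCP at [0.15, 0.555, 0.25] pointing down, gripper open.
Joint ranges: [-3.11, 3.11], [-0.84, 2.01], [0.21, 2.61], [-1.34, 4.49], [0.05, 2.63], [-2.56, 2.56]. Speed limits (rad/s): [2.57, 2.57, 3.14, 3.14, 3.14, 3.14].

## Interface

Orientations are given as a unit quaternion [x, y, z, w].
In Python, from station import env gives the robot as it stands.
- The arm moves only by the shell command python3 -m pendant 'ROWS'. ROWS is JSON, one flat list of numbers, 5 for each row, row after row: the opening, from 0 (shut) to 1 (fully open), then the shift along the world's x, y, z normalised to -1 to 1, where 1 is 0.6 m, then the turn about the world's z normalised to -1 to 1, where 1 is 30 degrees. A call has 1 to 12 rows; each row is the pose to reach, as a shift and turn from the pose commanded when the call began; what a row does not reach only later rows make up. A row lasts 1/12 s, in which the tool goes at most 41.7 mm and 7.16 degrees, less where a joint would pass 70% of its speed; a pose out of reach is approached as far as the arm can. A call with a number of a shift or a turn outside -1 to 1 is refused whole. A call with a gripper value outside its range is refused whole. The fingers move at their own pace and stop on an object; the grip force is fixed at half the most. Time passes only in rows, so rows that repeat a pose let the fingers close. It gives the time, the measured TCP pose, the force, the opening and the grip force at its end, in the units of the state.
- env.state(): the state, without advancing time (a new reading comes with each control period).
- env.capture(name): name is "scene" or "top" or "wrist"; returns a dict with "color" (420x560x3 uint8, red, green, blue), "fx", "fy", "cx", "cy" (pixels), "k1" (the pictures are not rectified: a ray, as slopes to the right and down, at radius r is drawn at 1 + k1 r^2 times it, then the intrinsics apply), "world_from_camera" (4x4, takes a point from camera to world coordinates). Camera axes: x right, y down, z forward; pixel columns grow to the right and rows downward; lengths in m; the calibration is good to about 2 mm. A picture is of the moment at which its call begins. There is no depth.
- env.sign_off(): hands the job in; it is judged then, once.
The state is a dict: "clock": time; "joint_pos": joint angles; "qvel": joint speeds; "joint_torque": joint torques, N m; "eef_pos": TCP position; "ee_rot": TCP orientation; "force": force on the tool from outside, world axes, zero at the start; "wrist_torque": the same for the moment, N m; "finger_gap": finger opening in m; "gripper_force": force on a finger pad.
Only numpy, scipy, OpenCV 4.12 (cv2) and the standard library are available. Lean on these libraries where they do the work, as an engineer would, in place of code of your own. Each camera call takes 0.05 s, during which the arm holds its last target. There are 200 camera calls.

## Task

On the blue soldering-iron controller, press the plug-in module fully home, until its flange lies flush on the housing. Then pick up the loose black pointer knob, turn it so that the flat in its bore matches the flat of the D-shaped spindle, push it fully onto the spindle and press it, so that the sprung spindle goes down as far as it will; finish like that, with the gripper still holding the knob pressed in. Leave the other things on the bench where they are.

Things in the scene. Friction and masses are not known exactly. Their poses are not given: they have to be found in the camera images.
- controller: blue metal controller housing, 100 (x) x 130 (y) x 60 mm high, fixed to the bench; origin at the centre of its underside, z up, x and y along its sides
- control_module (a joint): how far the plug-in module has been pressed into the housing, in m: at 0 the underside of its flange stands 8 mm above the housing top, at 0.008 it lies flush (fully home). Starts 5 to 8 mm proud. It slides straight down against about 8 N of friction and stays where it is left; it stops hard at home
- push_pad (a point): top centre of the round black rubber pad (24 mm wide, 2 mm high) on the aluminium flange (74 x 110 x 3 mm) of the module: a good place to press it down with closed fingers. 54 mm from the spindle axis along the controller's y; moves with the module, 65 mm above the bench when home. Frame parallel to the controller's
- spindle_tip (a point): tip of the upright steel D-spindle (controller's y = -20 mm), 27 mm above the flange face: 90 mm above the bench with the module home. 16 mm diameter, one flat 3.5 mm from the axis, tip chamfered 1.5 mm. z up, x from the axis to the flat. Starts with x within 0.6 rad of the controller's -x; turns stiffly (0.08 N m). Foot washer 21 mm wide, 2 mm high, red mark on the flat's side
- spindle (a joint): how far the spindle is pushed down against its spring, in m: 0 up, 0.004 fully pressed. It begins to give at 4 N and is fully down at 10.5 N
- knob: loose black plastic pointer knob, a bar with rounded edges: 55 mm long (x from -26 to +29 mm), 28 mm wide (y), 40 mm tall, 40 to 85 g, standing on the bench bore down; origin on the bore's axis at the underside, z up, x points to the narrower pointer nose, marked by a white line on the top and down the nose. Flat parallel sides (x from -16 to +14 mm and beyond) to grip across y
- knob_socket (a point): closed end of the knob's blind D-bore, on its axis, 20 mm above the underside; axes as the knob. Bore 18 mm wide, its flat 4.5 mm from the axis on the +x (pointer) side: it fits with 1 mm play when the knob's x points the same way as the spindle's. When fully on, this point meets the spindle tip and the knob's underside is 7 mm above the flange face (3 mm when pressed)
- tin: bystander: round brass-coloured tin, 62 mm wide, 24 mm high; origin at the centre of its underside
- solder_spool: bystander: spool of solder with black ends, 62 x 93 x 46 mm; origin at its underside
- oil_bottle: bystander: small cream bottle with a red cap, 35 mm wide, 73 mm high; origin at its underside
- abrasive_stone: bystander: dark grey stone bar, 26 x 98 x 20 mm; origin at its underside
Not all that is in view belongs to the job. Of the things that look like the controller, the larger one is meant.

How it is judged:
On the way, in this order (a step that is already met when the one before it is completed fails the run):
1. the module is pressed fully home while the knob is still off the spindle (value of joint control_module above 0.007 m and distance between knob_socket and spindle_tip above 0.03 m), for 0.2 s.
2. the knob is fully on the spindle, flat to flat, the module still home (value of joint control_module above 0.007 m and horizontal distance between knob_socket and spindle_tip below 0.0025 m and distance between knob_socket and spindle_tip below 0.003 m and angle between the z axis of knob_socket and the z axis of spindle_tip, either way round below 0.08 rad and angle between the x axis of knob_socket and the x axis of spindle_tip, either way round below 0.25 rad), for 0.2 s.
At the end, for the whole second after the job is handed in: the module is home (within 1 mm), the knob is fully on the spindle (bore end within 3 mm of the tip, 2.5 mm sideways, flats matched, upright), the fingers are still on the knob and press it so that the spindle is held down at least 3 of its 4 mm, at rest (all of step 2 and value of joint spindle above 0.003 m and contact force between the fingers and knob above 2 N and linear speed of knob below 0.01 m/s and contact force between knob and spindle above 2 N); the arm keeps its last pose, push and grip.
It fails at once if a bystander is moved more than 3 cm (distance of any of tin, solder_spool, oil_bottle, abrasive_stone from where it was at the start of the episode above 0.03 m).
It also fails if it takes over 58 s, if anything falls off the work surface, if the arm or the gripper's body presses on something with over 40 N, if the wrist force passes 120 N, or if a joint passes its speed limit or range.

## Working session

There is one attempt and no reset: what is moved stays moved. The work goes in short steps, Python scripts to look and compute and a shell command to move; the robot and the scene stay as the last step left them, time stands still between calls to the robot, and variables do not carry over. Pictures are saved under pics/ and viewed, at most 10 in all, crops included, and the job is handed in when it is done.

```bash
ls; mkdir -p pics
cat > h.py <<'E'
import numpy as np, cv2
from station import env
def cap(n,save=None):
    c=env.capture(n)
    if save: cv2.imwrite('pics/'+save,c['color'][:,:,::-1])
    return c
def KD(c): return np.array([[c['fx'],0,c['cx']],[0,c['fy'],c['cy']],[0,0,1]]),np.array([c['k1'],0,0,0.])
def plane(c,px,z):
    K,D=KD(c); p=cv2.undistortPoints(np.array(px,float).reshape(-1,1,2),K,D).reshape(-1,2)
    T=np.array(c['world_from_camera']); d=np.c_[p,np.ones(len(p))]@T[:3,:3].T; o=T[:3,3]
    return o+d*((z-o[2])/d[:,2])[:,None]
def proj(c,P):
    K,D=KD(c); T=np.linalg.inv(np.array(c['world_from_camera']))
    return cv2.projectPoints(np.array(P,float).reshape(-1,1,3),cv2.Rodrigues(T[:3,:3])[0],T[:3,3],K,D)[0].reshape(-1,2)
E
python3 - <<'E'
from h import *
import pickle
for n in ['scene','top']:
    c=cap(n,n+'0.png'); pickle.dump(c,open(n+'0.pkl','wb')); print(n,c['fx'],c['k1'],np.round(c['world_from_camera'],3).tolist())
print(env.state())
E
```

```text
pics
scene 417.8870127795384 0.02713916122463964 [[0.736, -0.371, 0.566, -0.013], [-0.676, -0.382, 0.63, -0.748], [-0.017, -0.846, -0.532, 0.64], [0.0, 0.0, 0.0, 1.0]]
top 445.2253753121051 -0.12444440111645569 [[0.01, -0.98, 0.197, 0.391], [-1.0, -0.013, -0.017, -0.056], [0.019, -0.197, -0.98, 1.216], [0.0, 0.0, 0.0, 1.0]]
{'clock': 0.1, 'joint_pos': array([ 1.28699894e+00,  3.20205369e-01,  1.56554459e+00,  2.68817436e-06,
        1.25739995e+00, -1.99922170e-02]), 'qvel': array([ 0.00044468, -0.00205814, -0.00249245,  0.00061009, -0.00055389,
        0.00085799]), 'joint_torque': array([-5.77460469e-05, -4.16407371e+01, -2.34705716e+01, -3.77551123e-05,
        4.90014092e-03, -2.01511426e-05]), 'eef_pos': array([0.14981873, 0.55473164, 0.24958412]), 'ee_rot': array([ 1.31520810e-01,  9.91313104e-01, -7.69472339e-04, -1.19079286e-04]), 'force': array([ 0.83342624,  0.32691336, -0.49247463]), 'wrist_torque': array([-0.0067829 ,  0.0022342 , -0.00684481]), 'gripper_force': 0.0, 'finger_gap': 0.0857121294704439}
```

View pics/top0.png

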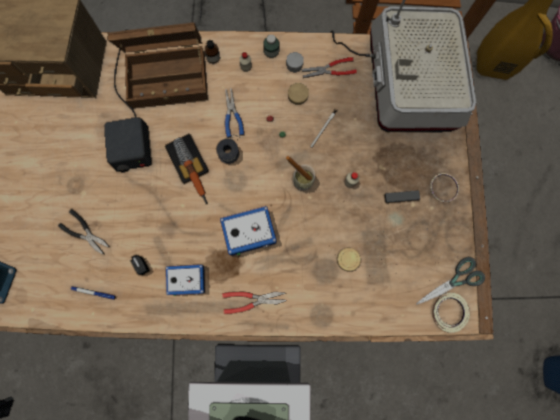

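View pics/scene0.png

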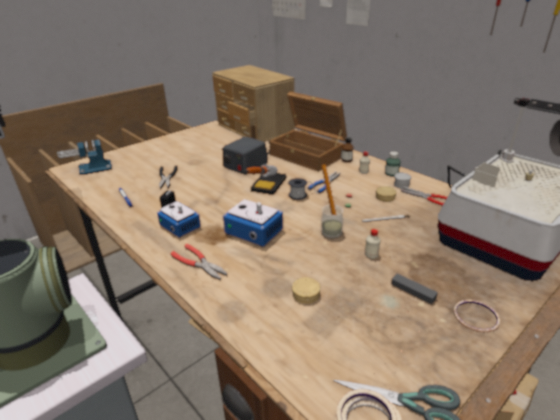

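The top view shows the controller at about (249,230), the smaller look-alike at (185,280), and the black knob at (140,265). The tin is at (348,259). I'll enlarge both areas.

Run:
```python
from h import *
import pickle
c=pickle.load(open('top0.pkl','rb'));im=c['color'][:,:,::-1]
a=cv2.resize(im[200:260,210:290],None,fx=7,fy=7,interpolation=cv2.INTER_CUBIC)
b=cv2.resize(im[245:285,120:160],None,fx=9,fy=9,interpolation=cv2.INTER_CUBIC)
o=np.zeros((420+0,800,3),np.uint8); o[:,:560]=a; o[:240,560:]=cv2.resize(b,(240,240)); 
cv2.imwrite('pics/crop.png',o)
# housing mask
hsv=cv2.cvtColor(im,cv2.COLOR_BGR2HSV)
m=cv2.inRange(hsv,(100,100,40),(125,255,255)); m[:,:215]=0;m[:,285:]=0;m[:200]=0;m[265:]=0
ys,xs=np.nonzero(m); r=cv2.minAreaRect(np.c_[xs,ys].astype(np.float32)); print(r, cv2.boxPoints(r).tolist())
k=im[245:285,120:160].astype(int).sum(2)<130
ys,xs=np.nonzero(k); r2=cv2.minAreaRect(np.c_[xs+120,ys+245].astype(np.float32)); print(r2,len(xs))
print(plane(c,[r[0]],.05),plane(c,[r2[0]],.03))
B=plane(c,cv2.boxPoints(r),.06);print(B.round(3),np.linalg.norm(np.diff(B,axis=0),axis=1))
B=plane(c,cv2.boxPoints(r2),.04);print(B.round(3))
```

```text
((247.77220153808594, 230.47991943359375), (37.951900482177734, 48.87177658081055), 74.47589111328125) [[219.14898681640625, 218.73635864257812], [266.2378234863281, 205.6561279296875], [276.3954162597656, 242.22348022460938], [229.30657958984375, 255.3037109375]]
((142.35235595703125, 264.49664306640625), (19.290170669555664, 11.527758598327637), 79.99201965332031) 119
[[0.55092149 0.00911521 0.05      ]] [[0.45784871 0.28986849 0.03      ]]
[[ 0.58   0.085  0.06 ]
 [ 0.616 -0.039  0.06 ]
 [ 0.52  -0.067  0.06 ]
 [ 0.484  0.055  0.06 ]] [0.12860006 0.10060619 0.12668266]
[[0.479 0.308 0.04 ]
 [0.485 0.278 0.04 ]
 [0.435 0.266 0.04 ]
 [0.429 0.296 0.04 ]]
```

View pics/crop.png

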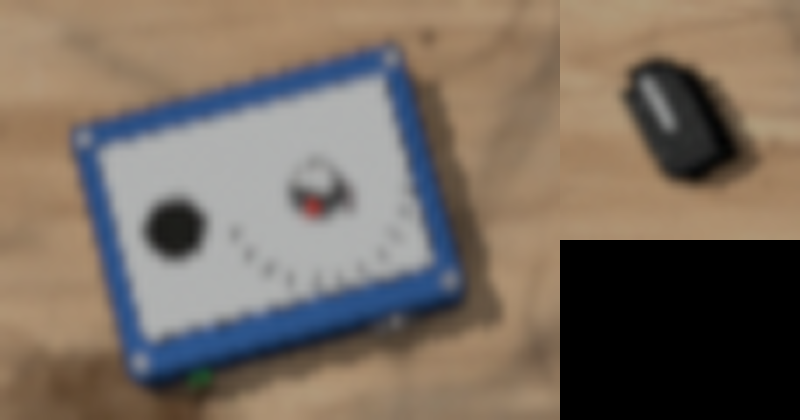

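The crop shows the pad centre at top-image (235,232.6), the spindle tip at about (255.4,224.6), and the red mark at (254.7,229.6) on the robot side. The knob's nose points up and left in the image.

Run:
```python
from h import *
import pickle
c=pickle.load(open('top0.pkl','rb'))
print('pad',plane(c,[(235,232.6)],.0715),'tip',plane(c,[(255.4,224.6)],.097),'mark',plane(c,[(254.7,229.6)],.072))
```

```text
pad [[0.54199537 0.04082585 0.0715    ]] tip [[ 0.55977964 -0.01252874  0.097     ]] mark [[ 0.55044216 -0.0099988   0.072     ]]
```

```bash
python3 -m pendant '[0,0.65,-0.85,0,0, 0,0.65,-0.85,0,0, 0,0.65,-0.85,0,0, 0,0.65,-0.85,0,0, 0,0.65,-0.85,0,0, 0,0.65,-0.85,0,0, 0,0.65,-0.85,0,0, 0,0.65,-0.85,0,0, 0,0.65,-0.85,0,0, 0,0.65,-0.85,0,0, 0,0.65,-0.85,0,0, 0,0.65,-0.85,0,0]'
python3 - <<'E'
from h import *
s=env.state();print(s['clock'],s['eef_pos'],s['ee_rot'],s['joint_pos'])
E
```

```text
clock: 1.1
eef_pos: [0.4543, 0.1559, 0.2502]
ee_rot: [0.132, 0.991, 0.0, -0.0]
force: [0.2, 0.3, 0.6]
finger_gap: 0.0002
gripper_force: 0.0
1.1 [0.45426347 0.15594105 0.25020106] [ 1.31627104e-01  9.91299290e-01  4.49385111e-05 -1.46113897e-04] [ 3.06604076e-01  1.70511511e-01  1.76956968e+00  2.20308124e-04
  1.20173787e+00 -1.00025137e+00]
```

```bash
python3 -m pendant '[0,0.146,-0.192,0,0, 0,0.146,-0.192,0,0, 0,0.146,-0.192,0,0, 0,0.146,-0.192,0,0, 0,0.146,-0.192,0,0, 0,0.146,-0.192,0,0]'
python3 - <<'E'
from h import *
import pickle
c=cap('wrist','w1.png'); pickle.dump(c,open('w1.pkl','wb'));print(np.round(c['world_from_camera'],3).tolist())
E
```

```text
clock: 1.6
eef_pos: [0.5412, 0.042, 0.2496]
ee_rot: [0.133, 0.991, 0.0, -0.001]
force: [0.3, 0.5, 0.5]
finger_gap: -0.0002
gripper_force: 0.0
[[0.263, 0.922, 0.285, 0.468], [0.965, -0.251, -0.078, 0.062], [-0.001, 0.296, -0.955, 0.372], [0.0, 0.0, 0.0, 1.0]]
```

View pics/w1.png

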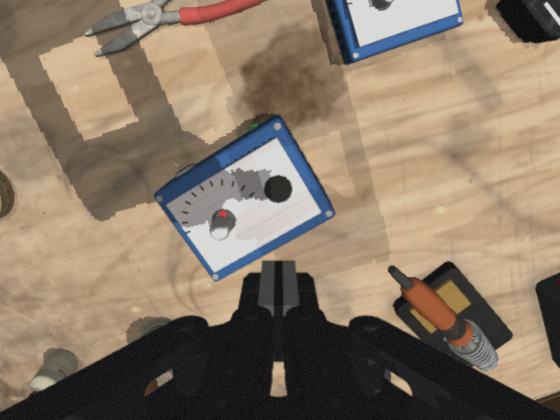

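The wrist view shows the corner screws at (278,126), (159,199), (329,214) and (215,277). The pad is at (277,189), the red mark at (223,213), and the spindle tip at about (219,233).

```bash
cat > m1.py <<'E'
from h import *
import pickle
c=pickle.load(open('w1.pkl','rb'));im=c['color']
g=cv2.cvtColor(im,cv2.COLOR_RGB2GRAY).astype(int); hsv=cv2.cvtColor(im,cv2.COLOR_RGB2HSV)
def cen(mask,x,y,r):
    m=np.zeros_like(mask);m[y-r:y+r+1,x-r:x+r+1]=1; m=m&mask
    n,l,st,ce=cv2.connectedComponentsWithStats(m.astype(np.uint8)); i=1+np.argmax(st[1:,4]); return ce[i],st[i]
pad,st=cen((g<60),277,189,18); print('pad px',pad,st)
red,st=cen(((hsv[...,1]>120)&((hsv[...,0]<10)|(hsv[...,0]>170))),223,213,12);print('red',red,st)
sc=[cen((hsv[...,1]<110)&(g>110),x,y,6)[0] for x,y in [(278,126),(329,214),(215,277),(159,199)]];print(np.round(sc,1).tolist())
S=plane(c,sc,.06);print(S.round(4).tolist(),np.linalg.norm(np.diff(S[[0,1,2,3,0]],axis=0),axis=1).round(4))
C=S.mean(0); yv=(S[0]+S[1]-S[2]-S[3]); yaw=np.arctan2(-yv[0],yv[1]);xv=S[1]+S[2]-S[0]-S[3];print('C',C,'yaw',yaw,np.arctan2(xv[1],xv[0]))
R=np.array([[np.cos(yaw),-np.sin(yaw)],[np.sin(yaw),np.cos(yaw)]])
sp=C[:2]+R@[0,-.02]; pd=C[:2]+R@[0,.034]
print('model spindle',sp,'pad',pd,'pad meas',plane(c,[pad],.0715))
for z in (.0685,.070): 
    r=plane(c,[red],z)[0,:2]; print('red',r,np.linalg.norm(r-sp),'ang',np.arctan2(*(r-sp)[::-1]))
print('foot px',proj(c,[[*sp,.07]]),'tip px',proj(c,[[*sp,.0965]]))
o=cv2.resize(im[180:260,180:280],None,fx=7,fy=7,interpolation=cv2.INTER_CUBIC)[:,:,::-1]
cv2.imwrite('pics/w1c.png',o)
E
python3 m1.py
```

```text
pad px [277.32765152 188.46022727] [264 176  27  26 528]
red [222.55 213.5 ] [220 210   6   8  40]
[[277.0, 126.0], [328.6, 213.3], [214.4, 278.4], [155.4, 203.3]]
[[0.4938, 0.0537, 0.06], [0.5774, 0.0772, 0.06], [0.6112, -0.0382, 0.06], [0.5292, -0.0653, 0.06]] [0.0869 0.1203 0.0864 0.1241]
C [0.55292585 0.00686525 0.06      ] yaw 0.2874535780996923 0.29670524602619136
model spindle [ 0.55859607 -0.01231413] pad [0.54328647 0.03947019] pad meas [[0.5414901  0.04097258 0.0715    ]]
red [ 0.55107378 -0.00961745] 0.00799105874277825 ang 2.797372406064416
red [ 0.55066443 -0.00926448] 0.008497721347763432 ang 2.7745257761731006
foot px [[221.97737817 222.98894159]] tip px [[217.16327346 234.29155048]]
```

View pics/w1c.png

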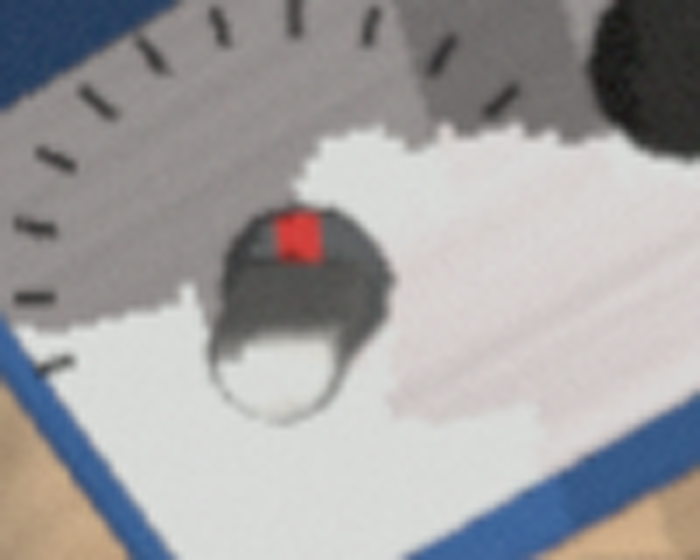

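```bash
python3 -m pendant '[0,0.001,-0.0025,-0.1,0, 0,0.001,-0.0025,-0.2,0, 0,0.001,-0.0025,-0.254,0, 0,0.001,-0.0025,-0.254,0, 0,0.001,-0.0025,-0.26,0, 0,0.001,-0.0025,-0.266,0, 0,0.001,-0.0025,-0.27,0, 0,0.001,-0.0025,-0.274,0, 0,0.001,-0.0025,-0.276,0, 0,0.001,-0.0025,-0.278,0, 0,0.001,-0.0025,-0.279,0, 0,0.001,-0.0025,-0.279,0]'
```

```text
clock: 2.65
eef_pos: [0.5427, 0.042, 0.0853]
ee_rot: [0.132, 0.991, 0.001, 0.002]
force: [-1.7, 2.9, 5.0]
finger_gap: 0.0004
gripper_force: 2.6
```

```bash
python3 -m pendant '[0,0,0,-0.003,0, 0,0,0,-0.006,0, 0,0,0,-0.008,0, 0,0,0,-0.008,0]'
```

```text
clock: 2.98
eef_pos: [0.5428, 0.042, 0.0837]
ee_rot: [0.132, 0.991, 0.001, 0.002]
force: [-9.3, 2.3, 30.0]
finger_gap: -0.0001
gripper_force: 14.8
```

```bash
python3 -m pendant '[0,0,0,0,0, 0,0,0,0.06,0, 0.5,0,0,0.12,0.2, 1,-0.147,0.405,0.244,0.4, 1,-0.147,0.405,0.244,0.6, 1,-0.147,0.405,0.244,0.8, 1,-0.147,0.405,0.244,1, 1,-0.147,0.405,0.244,1, 1,-0.147,0.405,0.244,1, 1,-0.147,0.405,0.244,1, 1,-0.147,0.405,0.244,1, 1,-0.147,0.405,0.244,1]'
python3 - <<'E'
from h import *
import pickle
c=cap('wrist','w2.png'); pickle.dump(c,open('w2.pkl','wb'));print(env.state()['eef_pos'])
cv2.imwrite('pics/w2c.png',cv2.resize(c['color'][100:300,160:400,::-1],None,fx=3,fy=3,interpolation=cv2.INTER_CUBIC))
E
```

```text
clock: 3.98
eef_pos: [0.4537, 0.285, 0.2258]
ee_rot: [-0.131, 0.991, 0.0, 0.001]
force: [-0.6, -0.9, -0.8]
finger_gap: 0.0855
gripper_force: 0.0
[0.45376473 0.28395311 0.22513578]
```

View pics/w2c.png

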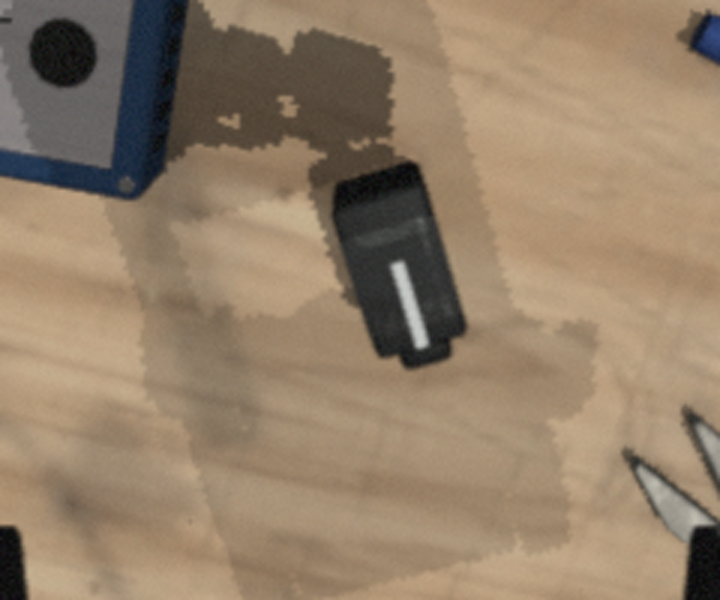

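The view shows the knob with its white line from crop (398,263) to (423,347). The tail's top edge runs (337,213)–(418,190), and the nose is at about (428,358).

```bash
cat > m2.py <<'E'
from h import *
import pickle
c=pickle.load(open('w2.pkl','rb'));im=c['color']
f=lambda p:(160+p[0]/3,100+p[1]/3)
hsv=cv2.cvtColor(im,cv2.COLOR_RGB2HSV)
m=((hsv[...,2]>140)&(hsv[...,1]<50)).astype(np.uint8); M=np.zeros_like(m);M[182:220,285:306]=m[182:220,285:306]
ys,xs=np.nonzero(M);vx,vy,x0,y0=cv2.fitLine(np.c_[xs,ys].astype(np.float32),cv2.DIST_L2,0,.01,.01).ravel();print(len(xs),xs.min(),xs.max(),ys.min(),ys.max())
t=(np.c_[xs,ys]-[x0,y0])@[vx,vy]
P=plane(c,[(x0+vx*a,y0+vy*a) for a in ((t.min(),t.max()) if vy>0 else (t.max(),t.min()))],.04);print('line',P.round(4).tolist())
d=P[1]-P[0];yaw=np.arctan2(d[1],d[0]);print('yaw',yaw)
q=plane(c,[f(p) for p in [(337,213),(418,190),(465,330),(380,355),(405,364),(450,350)]],.04)
u=np.array([np.cos(yaw),np.sin(yaw)]);n=np.array([-u[1],u[0]])
print('along,lateral rel line start (mm)',((q[:,:2]-P[0,:2])@np.c_[u,n]*1000).round(1).tolist(),'line len',np.linalg.norm(d))
print('u',u)
E
python3 m2.py
```

```text
120 291 301 187 215
line [[0.4528, 0.2965, 0.04], [0.4746, 0.3102, 0.04]]
yaw 0.5588312093291403
along,lateral rel line start (mm) [[-18.1, -11.6], [-17.8, 11.5], [24.9, 13.2], [25.1, -12.1], [29.8, -6.0], [29.5, 7.5]] line len 0.025756110805783886
u [0.84787538 0.53019557]
```

```bash
cat >> m2.py <<'E'
for z in (0,.005,.035):
    q=plane(c,[f(p) for p in [(340,185),(415,163),(405,366),(450,352)]],z)
    print(z,((q[:,:2]-P[0,:2])@np.c_[u,n]*1000).round(1).tolist())
print(c['world_from_camera'][:3,3])
E
python3 m2.py | tail -4
```

```text
0 [[-18.4, -11.2], [-18.3, 12.9], [44.5, -8.5], [44.1, 6.7]]
0.005 [[-19.3, -10.9], [-19.1, 12.9], [42.7, -8.2], [42.4, 6.8]]
0.035 [[-24.5, -8.9], [-24.3, 12.8], [32.1, -6.5], [31.8, 7.3]]
[0.38007163 0.26509889 0.34778904]
```

```bash
cat > m3.py <<'E'
from h import *
import pickle
c=pickle.load(open('top0.pkl','rb'));im=c['color'].astype(np.float32)
L=np.array([.4528,.2965]);u=np.array([.848,.530]);n=np.array([-u[1],u[0]])
for z in (0.,.02,.04):
  print('z',z)
  for lat in (-6,0,6):
    s=np.arange(-40,60,2.5); P=[[*(L+u*a/1000+n*lat/1000),z] for a in s]
    px=proj(c,P).astype(np.float32)
    v=cv2.remap(im.max(2),px[:,0].copy(),px[:,1].copy(),cv2.INTER_LINEAR).ravel()
    # crossing at half level
    b=v<75; i=np.nonzero(b)[0]; print(lat,s[i[0]],s[i[-1]],v.astype(int).tolist() if lat==0 else '')
E
python3 m3.py
```

```text
z 0.0
-6 -20.0 32.5 
0 -20.0 37.5 [168, 165, 161, 160, 157, 142, 115, 92, 73, 48, 22, 15, 27, 35, 39, 41, 45, 44, 43, 42, 43, 46, 45, 44, 43, 43, 42, 43, 41, 38, 37, 58, 92, 128, 152, 157, 156, 159, 165, 170]
6 -17.5 40.0 
z 0.02
-6 -22.5 32.5 
0 -22.5 35.0 [168, 164, 160, 154, 138, 114, 89, 62, 31, 15, 23, 34, 41, 41, 43, 46, 45, 46, 47, 56, 57, 60, 61, 60, 64, 62, 62, 56, 49, 39, 57, 96, 137, 156, 159, 159, 163, 169, 171, 172]
6 -20.0 35.0 
z 0.04
-6 -25.0 30.0 
0 -25.0 30.0 [168, 164, 158, 148, 129, 92, 50, 21, 16, 29, 38, 41, 43, 44, 45, 51, 73, 98, 114, 120, 125, 123, 127, 119, 117, 114, 104, 77, 60, 83, 128, 158, 162, 162, 163, 167, 171, 172, 173, 173]
6 -22.5 27.5
```

```bash
python3 -m pendant '[0.7,0.009,0.027,-0.05,0.2, 0.7,0.009,0.027,-0.1,0.4, 0.7,0.009,0.027,-0.16,0.567, 0.7,0.009,0.027,-0.22,0.567, 0.7,0.009,0.027,-0.27,0.567, 0.7,0.009,0.027,-0.31,0.567, 0.7,0.009,0.027,-0.332,0.567, 0.7,0.009,0.027,-0.332,0.567, 0.7,0.009,0.027,-0.332,0.567]'
```

```text
clock: 4.78
eef_pos: [0.4594, 0.299, 0.0248]
ee_rot: [-0.274, 0.962, -0.0, -0.001]
force: [0.6, 0.5, 0.8]
finger_gap: 0.0598
gripper_force: 0.0
```

```bash
python3 -m pendant '[0.7,0,0.0015,0,0, 0,0,0.0015,0,0, 0,0,0.0015,0,0, 0,0,0.0015,0,0, 0,0,0.0015,0,0, 0,0,0.0015,0,0, 0,0,0.0015,0,0, 0,0,0.0015,0,0]'
```

```text
clock: 5.45
eef_pos: [0.4598, 0.3018, 0.0267]
ee_rot: [-0.275, 0.961, 0.0, 0.001]
force: [0.4, -1.1, 6.0]
finger_gap: 0.0269
gripper_force: 60.2
```

```bash
python3 -m pendant '[0,0,0,0.05,0, 0,0,0,0.11,0, 0,0,0,0.18,-0.2, 0,0,0,0.25,-0.44, 0,0,0,0.3,-0.67, 0,0,0,0.3,-0.9, 0,0,0,0.3,-1, 0,0,0,0.3,-1]'; python3 -m pendant '[0,0.02,-0.07,0,-0.23, 0,0.04,-0.14,0,-0.46, 0,0.06,-0.21,0,-0.69, 0,0.08,-0.28,0,-0.92, 0,0.08,-0.28,0,-1]';python3 -m pendant '[0,0.02,-0.07,0,-0.23, 0,0.04,-0.14,0,-0.46, 0,0.06,-0.21,0,-0.69, 0,0.06,-0.22,0,-0.92, 0,0.06,-0.22,0,-1]'; python3 -m pendant '[0,0,0,0,-0.23, 0,0,0,0,-0.46, 0,0,0,0,-0.69, 0,0,0,0,-0.92, 0,0,0,0,-1]'; python3 -m pendant '[0,0,0,0,-0.23, 0,0,0,0,-0.46, 0,0,0,0,-0.69, 0,0,0,0,-0.92, 0,0,0,0,-1]'
```

```text
clock: 6.12
eef_pos: [0.4589, 0.3014, 0.2061]
ee_rot: [-0.016, 1.0, 0.0, 0.001]
force: [0.9, 1.0, -0.6]
finger_gap: 0.0273
gripper_force: 59.2
clock: 6.53
eef_pos: [0.5077, 0.1283, 0.2048]
ee_rot: [0.246, 0.969, -0.002, 0.0]
force: [0.1, 0.9, 0.3]
finger_gap: 0.0273
gripper_force: 59.5
clock: 6.95
eef_pos: [0.5433, -0.002, 0.2046]
ee_rot: [0.489, 0.872, -0.001, -0.0]
force: [-0.1, -0.1, -0.3]
finger_gap: 0.0271
gripper_force: 59.5
clock: 7.37
eef_pos: [0.5426, 0.0014, 0.2046]
ee_rot: [0.696, 0.718, -0.001, -0.001]
force: [0.1, 0.5, -1.1]
finger_gap: 0.0269
gripper_force: 59.5
clock: 7.78
eef_pos: [0.5426, 0.0014, 0.2046]
ee_rot: [0.858, 0.513, -0.001, -0.0]
force: [0.5, -0.5, -0.7]
finger_gap: 0.0276
gripper_force: 59.5
```

```bash
python3 -m pendant '[0,0,0,0,-0.23, 0,0,0,0,-0.46, 0,0,0,0,-0.69, 0,0,0,0,-0.92, 0,0,0,0,-1]'; python3 -m pendant '[0,0,0,0,-0.23, 0,0,0,0,-0.46, 0,0,0,0,-0.69, 0,0,0,0,-0.92, 0,0,0,0,-1, 0,0,0,0,-1]'
python3 - <<'E'
from h import *
import pickle
c=cap('wrist','w3.png'); pickle.dump(c,open('w3.pkl','wb'));s=env.state();print(s['eef_pos'],s['ee_rot'],s['joint_pos'],s['finger_gap'])
E
```

```text
clock: 8.2
eef_pos: [0.5426, 0.0014, 0.2046]
ee_rot: [0.962, 0.273, -0.001, -0.0]
force: [-1.7, -0.5, -1.3]
finger_gap: 0.0271
gripper_force: 59.5
clock: 8.7
eef_pos: [0.5426, 0.0014, 0.2047]
ee_rot: [1.0, 0.017, -0.001, 0.0]
force: [1.5, -0.0, -0.5]
finger_gap: 0.0274
gripper_force: 59.5
[0.54266983 0.00143367 0.20477516] [ 9.99841948e-01  1.77669298e-02 -6.44376970e-04  6.45195118e-06] [-1.85182505e-02  3.03241020e-01  1.70921187e+00 -6.59400660e-05
  1.13042720e+00  1.51677049e+00] 0.02696609270895527
```

View pics/w3.png

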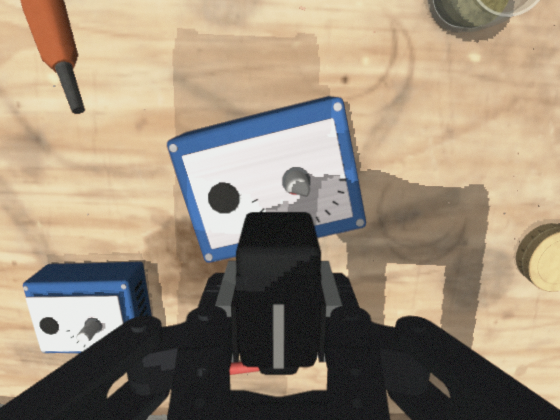

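Run:
```python
from h import *
import pickle
c=pickle.load(open('w3.pkl','rb'));im=c['color']
o=cv2.resize(im[150:230,250:350],None,fx=7,fy=7,interpolation=cv2.INTER_CUBIC)[:,:,::-1]
cv2.imwrite('pics/w3c.png',o)
print(c['world_from_camera'][:3].round(3).tolist())
S=plane(c,[(173,148),(338,106),(360,223),(208,257)],.06);print(S.round(4).tolist(),np.linalg.norm(np.diff(S[[0,1,2,3,0]],axis=0),axis=1),S.mean(0))
hsv=cv2.cvtColor(im,cv2.COLOR_RGB2HSV)
m=((hsv[...,1]>120)&((hsv[...,0]<10)|(hsv[...,0]>170)));m[:175]=0;m[205:]=0;m[:,:280]=0;m[:,310:]=0
ys,xs=np.nonzero(m);print(xs.mean(),ys.mean(),len(xs),plane(c,[(xs.mean(),ys.mean())],.065))
sp=[.558,-.0114];print(proj(c,[[*sp,.065],[*sp,.09]]))
```

```text
[[0.034, -0.954, -0.299, 0.619], [-0.999, -0.033, -0.011, 0.004], [0.001, 0.299, -0.954, 0.327]]
[[0.5775, 0.0768, 0.06], [0.6101, -0.0377, 0.06], [0.5258, -0.061, 0.06], [0.494, 0.0536, 0.06]] [0.11909776 0.08753008 0.11900115 0.08666391] [0.55183556 0.00793395 0.06      ]
nan nan 0 [[nan nan nan]]
[[296.451751   180.37364037]
 [298.27807597 189.21910515]]<stdin>:10: RuntimeWarning: Mean of empty slice.
  ret = ret.dtype.type(ret / rcount)
```

View pics/w3c.png

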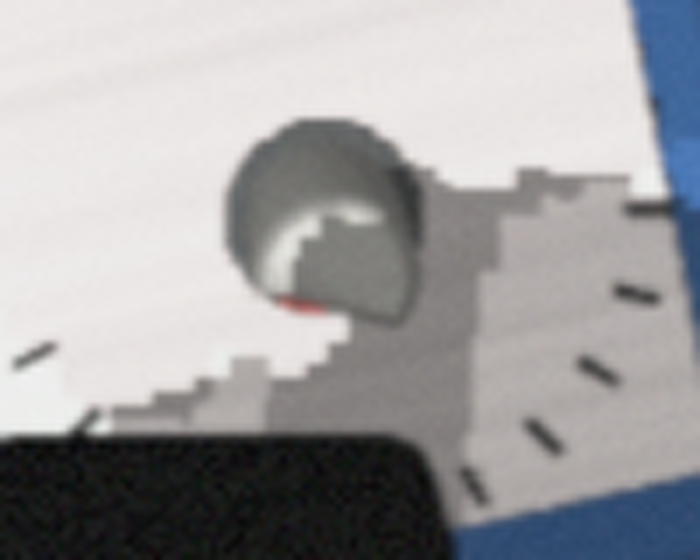

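The crop shows the tip's flat edge running (280,300)–(400,325) and the washer centred at px (296.3,180.5). That matches the projected spindle axis.

Run:
```python
from h import *
import pickle
c=pickle.load(open('w3.pkl','rb'));im=c['color']
g=im.max(2).astype(int); print('col279',g[200:380:4,279].tolist())
e=plane(c,[(290.5,193.2),(307.1,196.4)],.0885);d=e[1]-e[0];print('flat ang',np.arctan2(-d[0],d[1])%(2*np.pi), np.arctan2(d[0],-d[1])%(2*np.pi))
ys,xs=np.nonzero(g[295:375,265:295]>110);print(xs.min()+265,xs.max()+265,ys.min()+295,ys.max()+295)
t=np.array([.5426,.0014]);u=np.array([np.cos(3.177),np.sin(3.177)]);n=np.array([-u[1],u[0]])
for nm,p,z in [('line start',(279.5,305),.218),('line end',(279.5,367),.218),('tail low',(280,213),.178),('tail top',(280,255),.218)]:
    print(nm,((plane(c,[p],z)[0,:2]-t)@np.c_[u,n]*1000).round(1))
```

```text
col279 [232, 148, 175, 61, 15, 24, 18, 30, 24, 21, 28, 24, 33, 39, 43, 42, 47, 49, 45, 37, 26, 26, 32, 27, 24, 25, 83, 138, 135, 139, 138, 139, 140, 136, 136, 136, 138, 139, 139, 137, 138, 139, 93, 33, 197]
flat ang 2.9796059588383677 6.12119861242816
274 294 305 374
line start [-8.8  0.7]
line end [16.4  0.7]
tail low [-27.6   1. ]
tail top [-26.8   0.8]
```

```bash
python3 -m pendant '[0,0.0235,-0.021,0,-0.2, 0,0.0235,-0.021,0,-0.395, 0,0.0235,-0.021,-0.05,-0.395, 0,0.0235,-0.021,-0.1,-0.395, 0,0.0235,-0.021,-0.138,-0.395, 0,0.0235,-0.021,-0.138,-0.395, 0,0.0235,-0.021,-0.138,-0.395, 0,0.0235,-0.021,-0.138,-0.395]'
python3 - <<'E'
from h import *
import pickle
c=cap('wrist','w4.png'); pickle.dump(c,open('w4.pkl','wb'));s=env.state();print(s['eef_pos'],s['ee_rot'],s['force'])
s=cap('scene'); pickle.dump(s,open('s4.pkl','wb'))
o=np.zeros((420,800,3),np.uint8);a=c['color'][:,:,::-1];o[:,:480]=a[:,40:520]
o[:320,480:]=cv2.resize(s['color'][180:260,215:295,::-1],(320,320),interpolation=cv2.INTER_CUBIC);cv2.imwrite('pics/w4c.png',o)
E
```

```text
clock: 9.42
eef_pos: [0.5581, -0.0113, 0.1237]
ee_rot: [0.996, -0.086, 0.001, -0.0]
force: [0.1, 0.2, 0.2]
finger_gap: 0.0272
gripper_force: 59.5
[ 0.55843376 -0.01127616  0.12422121] [ 9.96261453e-01 -8.63734079e-02  1.65889320e-03 -2.51760308e-05] [-0.31580748 -0.23393862 -1.14232113]
```

View pics/w4c.png

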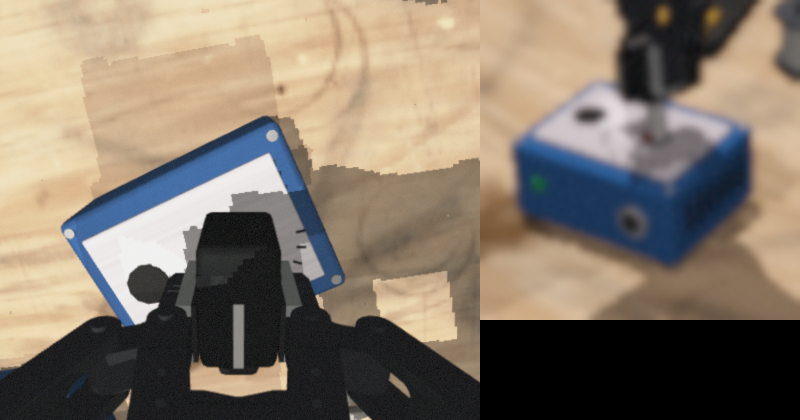

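The view shows the knob held square with its nose toward the robot, just above the spindle. I'll correct x by -1.5 mm and lower slowly.

```bash
python3 -m pendant '[0,-0.002,0,0,0, 0,-0.002,0,-0.004,0, 0,-0.002,0,-0.008,0, 0,-0.002,0,-0.012,0, 0,-0.002,0,-0.015,0, 0,-0.002,0,-0.018,0, 0,-0.002,0,-0.021,0, 0,-0.002,0,-0.021,0]'
```

```text
clock: 10.18
eef_pos: [0.5552, -0.0112, 0.1092]
ee_rot: [0.996, -0.087, -0.001, 0.0]
force: [-1.6, -0.0, -2.3]
finger_gap: 0.0267
gripper_force: 59.6
```

```bash
python3 -m pendant '[0,0,0,-0.004,0, 0,0,0,-0.008,0, 0,0,0,-0.012,0, 0,0,0,-0.016,0, 0,0,0,-0.019,0, 0,0,0,-0.019,0, 0,0,0,-0.019,0]'
```

```text
clock: 10.77
eef_pos: [0.5553, -0.0112, 0.0979]
ee_rot: [0.996, -0.087, -0.001, 0.0]
force: [-3.8, 0.2, -3.1]
finger_gap: 0.0271
gripper_force: 59.5
```

```bash
python3 -m pendant '[0,-0.001,0,-0.002,0, 0,-0.001,0,-0.004,0, 0,-0.001,0,-0.006,0, 0,-0.001,0,-0.006,0, 0,-0.001,0,-0.006,0]'; python3 -m pendant '[0,0,0,-0.002,0, 0,0,0,-0.004,0, 0,0,0,-0.004,0, 0,0,0,-0.004,0]'
```

```text
clock: 11.18
eef_pos: [0.5553, -0.0112, 0.0954]
ee_rot: [0.996, -0.087, 0.0, 0.0]
force: [-5.1, 1.3, 4.6]
finger_gap: 0.0277
gripper_force: 60.0
clock: 11.52
eef_pos: [0.5553, -0.0112, 0.0935]
ee_rot: [0.996, -0.087, 0.0, 0.0]
force: [-6.8, 0.7, 7.7]
finger_gap: 0.027
gripper_force: 60.4
```

```bash
python3 -m pendant '[0,-0.0015,0,-0.002,0, 0,-0.0015,0,-0.004,0, 0,-0.0015,0,-0.005,0, 0,-0.0015,0,-0.005,0, 0,-0.0015,0,-0.005,0]'
```

```text
clock: 11.93
eef_pos: [0.5553, -0.0113, 0.0923]
ee_rot: [0.996, -0.087, 0.002, -0.0]
force: [-8.3, 0.8, 17.4]
finger_gap: 0.027
gripper_force: 62.1
```

```bash
python3 -m pendant '[0,0,0,0,0, 0,0,0,0,0, 0,0,0,0,0, 0,0,0,0,0]'
python3 - <<'E'
from h import *
s=cap('scene');cv2.imwrite('pics/s5.png',cv2.resize(s['color'][170:270,205:305,::-1],(600,600),interpolation=cv2.INTER_CUBIC))
E
```

```text
clock: 12.27
eef_pos: [0.5553, -0.0112, 0.0923]
ee_rot: [0.996, -0.087, 0.002, -0.0]
force: [-7.5, 0.9, 16.9]
finger_gap: 0.0269
gripper_force: 62.1
```

View pics/s5.png

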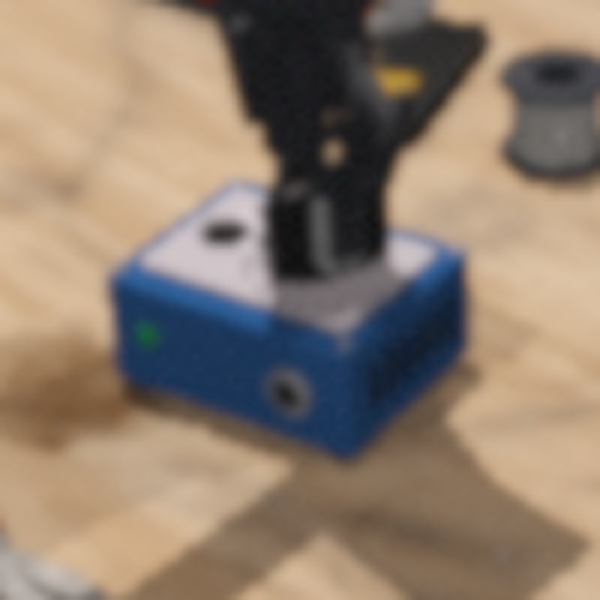

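The knob (crop about (325,235)) sits right down at the flange, with the spindle no longer visible, and the flange is flush on the housing. It's steady at 17 N, so I'm handing in.

```bash
python3 -c "
from station import env
print(env.sign_off())"
```

```text
the job is handed in; nothing more can be done
None
```

I handed the job in with the module pressed home and the knob on the spindle, flat to flat. The gripper is still holding the knob pressed down at about 17 N; the sign-off returned no verdict.

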